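# Fit the dicing blade to the vegetable chopper

### The arm

A 7-joint arm with a two-finger parallel gripper is mounted at the origin on a cart in front of the work surface, level with it; the furniture and walls round the work are solid. World frame = base frame: x ahead of the robot, y to its left, z up, the work surface at z = 0. Lengths are in m, angles in rad, forces in N, time in s.
With the tool pointing down it reaches from about 0.425 to 0.925 m from the base axis. Payload 6.8 kg.
Tool frame: the origin (TCP) lies at the very end of the fingers, on their centre line; the grasp point (between the pads) lies 19 mm behind it (ctrl.grip_point_offset is the distance from the TCP to the grasp point, in m); z points along the fingers, y is the line along which they close (so a half turn about z gives the same grasp; the last joint's range is limited). The gripper opens to 88 mm and grips with 3 to 60 N. Pads are 20 mm wide; open, the fingers measure 115 mm over their backs; the gripper's body (75 mm by 178 mm) begins 61 mm behind the grasp point.
Start: joints at [1.022, 0.477, 0.022, 1.555, -0.011, 1.109, -0.083], TCP at [0.288, -0.61, 0.223] pointing down, gripper open.
Joint ranges: [-2.96, 2.96], [-0.34, 2.1], [-1.41, 1.46], [0.24, 2.44], [-1.37, 4.51], [0.17, 1.92], [-2.96, 2.96]. Speed limits (rad/s): [2.39, 2.39, 3.14, 3.14, 3.14, 3.14, 3.14].

### API

Orientations are given as a rotation vector (axis times angle).
In Python, from station import ctrl, optics gives the robot as it stands. Calls block until the motion is done:
- ctrl.move_ptp(position, orientation): joint-space move of the TCP to a pose.
- ctrl.move_linear(position, frame=None, speed=0.15): straight line of the TCP; frame=None keeps the orientation; speed is the mean speed in m/s.
- ctrl.goto_joints(angles): joint-space move.
- ctrl.ungrasp() and ctrl.grab(): open the fingers fully, or close them until they stop; the grip force is fixed at half the most.
- ctrl.sleep(seconds).
- ctrl.inverse_kinematics(position, orientation): joint angles nearest the present ones, or None.
- ctrl.sense(): the state.
- optics.snapshot(name): name is "side" or "top" or "wrist"; returns a dict with "img" (480x640x3 uint8, red, green, blue), "depth" (480x640 float32, m along the optical axis (not along the pixel's ray), 0 where there is no reading), "intrinsics" (3x3 intrinsics, pixels), "world_from_camera" (4x4, takes a point from camera to world coordinates). Camera axes: x right, y down, z forward; pixel columns grow to the right and rows downward; lengths in m; the calibration is good to about 2 mm. The wrist camera is an equidistant fisheye: a pixel r from the principal point sees the ray r / f radians off the axis. A picture is of the moment at which its call begins.
A pose or a line that the arm cannot do raises ctrl.PlanningError and nothing moves.
- ctrl.hand_in(): hands the job in; it is judged then, once.
The state is a dict: "time_s": time; "qpos": joint angles; "joint_vel": joint speeds; "effort": joint torques, N m; "position": TCP position; "ee_rot": TCP orientation; "force": force on the tool from outside, world axes, zero at the start; "wrist_torque": the same for the moment, N m; "gripper_width": opening from 0.0 (shut) to 1.0 (fully open); "finger_force": force on a finger pad.
Only numpy, scipy, OpenCV 4.12 (cv2) and the standard library are available. Lean on these libraries where they do the work, as an engineer would, in place of code of your own. Each camera call takes 0.05 s, during which the arm holds its last target. There are 200 camera calls.

### The job

Get the vegetable chopper ready for dicing. Lift the loose guard off the blade insert that lies on the worktop and put the guard away, right way up and fully down, in the empty berth of the storage caddy; then lower the bare insert, blades up, over the two pins on the chopper's deck until it lies flush (either way round), and finally swing the chopper's lid shut over it. Leave the cup, the tin and the spice jars where they are.

Things in the scene. Friction and masses are not known exactly. Their poses are not given: they have to be found in the camera images.
- guard: Loose grey cover like an upside-down tray, 136 x 66 x 22 mm, walls 3 mm, open below. On top a grip ridge, 60 mm long (x), 14 mm thick (y), from z = 22 to 40 mm. At the start it covers the blade insert on the worktop, its rim 2 mm up, 2 mm play all round. Origin: centre of its lower rim; x along its length, z up.
- insert: Loose black frame 126 (x) x 56 (y) x 12 mm, steel blade grid in the middle up to z = 21 mm; at first hidden under the guard. Finger lugs on the long sides: flat faces at y = +-28 mm, x from -25 to 25, z from 1 to 19 mm; grip it there, 56 mm wide. Two 13 mm through holes at x = +-51 mm. Origin: centre of its underside; x along its length, z up.
- seat (a point): Centre of the top of the fixed chopper's flat grey deck (166 x 100 mm, 72 mm above the worktop, over a clear box), midway between two steel pins at x = +-51 mm, 9 mm thick, 16 mm high, with pointed tops. x points back to the hinge, z up. Insert seated: its origin here, its long side along x, either way round.
- berth (a point): Floor centre of the empty berth of the caddy, a fixed light-wood tray, 156 x 168 x 21 mm, with two berths 148 x 78 mm inside, 18 mm deep, floor 3 mm above the worktop. The other berth (at y = -82 mm) is full: a second insert under an identical guard; leave it. x along the berth, z up. Guard stowed: rim on this floor, either way round, 6 mm play.
- chopper_lid (a joint): Angle of the chopper's grey hinged lid (rad): 0 shut, 1.57 upright, at most 1.95 (leaning back). It starts open, leaning back, and stays there; pushed from behind well past upright it sinks shut by itself, needing less than 1 N at the edge.
- lid_hinge (a point): Middle of the lid's hinge axis, at the back of the deck, 29 mm above it, 92 mm behind the seat. The axis runs along y; x points backwards, away from the deck.
- lid_edge (a point): Middle of the lid's free edge, 180 mm from the hinge axis. The lid is a panel 94 mm wide, 5 mm thick, with 22 mm skirts on its inner side and a 36 mm wide thumb tab 12 mm beyond the edge. Shut, it clears the insert's blades by about 5 mm; it does not shut over a guard.
- espresso_cup: Bystander: small cream cup, 59 x 83 x 55 mm, at the back left. Origin: centre of its underside.
- tomato_tin: Bystander: red tin, 57 mm wide, 72 mm high, at the back. Origin: centre of its underside.
- salt_jar: Bystander: the left one of two spice jars, 42 mm wide, 96 mm high, at the back. Origin: centre of its underside.

How it is judged:
On the way, in this order (a step that is already met when the one before it is completed fails the run):
1. the guard is down in the caddy's empty berth (distance between guard and berth below 0.012 m and angle between guard's own z axis and vertical below 0.08 rad and angle between the x axis of guard and the x axis of berth, either way round below 0.2 rad), for 0.2 s.
2. the bare insert lies flush on the deck over both pins, the lid still open (distance between insert and seat below 0.006 m and angle between insert's own z axis and vertical below 0.04 rad and angle between the x axis of insert and the x axis of seat, either way round below 0.1 rad and value of joint chopper_lid above 0.6 rad), for 0.2 s.
At the end, for the whole second after the job is handed in: Guard flat in the empty berth (within 12 mm of its floor centre, tilt < 0.08, along it within 0.2 rad); insert flush over both pins (within 6 mm of the seat, tilt < 0.04, along the deck within 0.1 rad); lid shut (< 0.06 rad); all at rest (all of step 1 and distance between insert and seat below 0.006 m and angle between insert's own z axis and vertical below 0.04 rad and angle between the x axis of insert and the x axis of seat, either way round below 0.1 rad and value of joint chopper_lid below 0.06 rad and linear speed of each of guard, insert below 0.02 m/s); the robot touches nothing.
It fails at once if the small cream cup is moved by more than 40 mm (distance of espresso_cup from where it was at the start of the episode above 0.04 m).
It fails at once if the tomato tin is moved by more than 40 mm (distance of tomato_tin from where it was at the start of the episode above 0.04 m).
It fails at once if the spice jar is moved by more than 40 mm (distance of salt_jar from where it was at the start of the episode above 0.04 m).
It also fails if it takes over 69 s, if anything falls off the work surface, if the arm or the gripper's body presses on something with over 40 N, if the wrist force passes 120 N, or if a joint passes its speed limit or range.

## Working session

There is one attempt and no reset: what is moved stays moved. The work goes in short steps, each a Python script; the robot and the scene stay as the last script left them, time stands still between calls to the robot, and variables do not carry over. Pictures are saved under pics/ and viewed, at most 10 in all, crops included, and the job is handed in when it is done.

```bash
ls; mkdir -p pics; python3 - <<'E'
from station import ctrl, optics
import cv2,numpy as np
s=ctrl.sense();print(s)
for n in("top","side"):
    d=optics.snapshot(n);np.savez('/tmp/%s0.npz'%n,**d)
    cv2.imwrite(f'pics/{n}0.png',d['img'][:,:,::-1]);print(d['intrinsics'],d['world_from_camera'].round(3),(d['depth']>0).mean())
E
```

```text
pics
{'time_s': 0.0, 'qpos': array([ 1.02187464,  0.47777289,  0.02234762,  1.5564447 , -0.01143392,
        1.10930101, -0.08312219]), 'joint_vel': array([-5.54789008e-04,  3.99654224e-05,  1.68164160e-03,  1.84694903e-03,
        1.06378220e-03,  2.02808561e-04, -7.98569313e-04]), 'effort': array([ 8.28085581e-05, -5.82854569e+01,  1.53431632e+00, -2.72604561e+01,
       -5.43334801e-02,  1.69676350e-02,  1.78054952e-04]), 'position': array([ 0.28771757, -0.60994396,  0.221703  ]), 'ee_rot': array([-3.06392222e+00, -6.86509693e-01,  9.12830136e-04]), 'force': array([ 0.63071795,  0.11629966, -0.19256963]), 'wrist_torque': array([-0.00243053, -0.00663423,  0.05345064]), 'finger_force': 0.0, 'gripper_width': 1.0029103524255978}
[[594.02466023   0.         319.66566791]
 [  0.         594.02466023 244.32774708]
 [  0.           0.           1.        ]] [[ 0.015 -0.998  0.056  0.515]
 [-1.    -0.015  0.006  0.042]
 [-0.005 -0.056 -0.998  1.514]
 [ 0.     0.     0.     1.   ]] 0.996025390625
[[534.50780478   0.         331.28624384]
 [  0.         534.50780478 236.88860588]
 [  0.           0.           1.        ]] [[ 0.997  0.052 -0.052  0.646]
 [ 0.073 -0.621  0.78  -0.746]
 [ 0.008 -0.782 -0.624  0.714]
 [ 0.     0.     0.     1.   ]] 0.9919173177083334
```

View pics/top0.png

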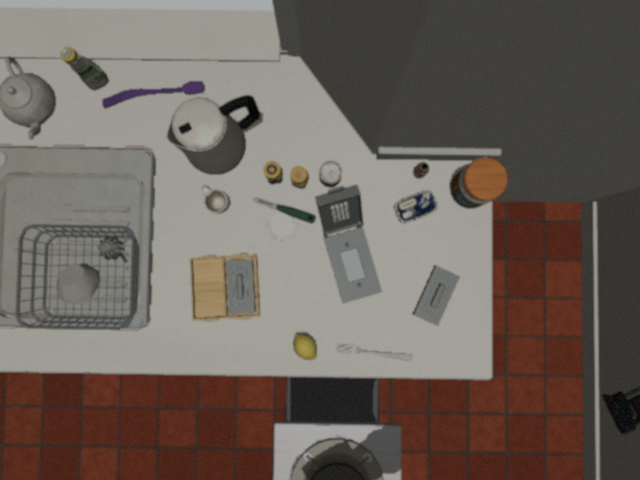

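View pics/side0.png

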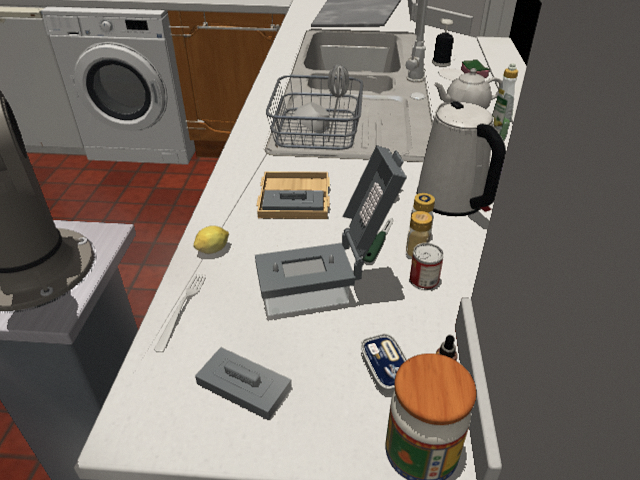

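The top view shows the guard at (437,295), the deck at (352,265), the open lid at (341,210), and the caddy at (225,287) with its empty berth on the left at (208,287). The side view shows the guard at (243,380), the deck at (303,268), the lid at (375,200) and the caddy at (294,195). Next I'll take coarse positions by colour masks and plane rays.

```bash
cat > h.py <<'E'
import cv2,numpy as np
from scipy.spatial.transform import Rotation as R
def rays(d,px,fish=False):
    K=d['intrinsics'];T=d['world_from_camera'];px=np.atleast_2d(px).astype(float)
    x=(px-[K[0,2],K[1,2]])/[K[0,0],K[1,1]]
    if fish:
        r=np.linalg.norm(x,axis=1,keepdims=True);v=np.hstack([x*np.sinc(r/np.pi),np.cos(r)])
    else: v=np.hstack([x,np.ones((len(x),1))])
    return T[:3,3],v@T[:3,:3].T
def plane(d,px,z,fish=False):
    o,v=rays(d,px,fish);return o+v*((z-o[2])/v[:,2:])
def proj(d,P,fish=False):
    K=d['intrinsics'];T=d['world_from_camera'];c=(np.atleast_2d(P)-T[:3,3])@T[:3,:3]
    if fish:
        rr=np.linalg.norm(c[:,:2],axis=1,keepdims=True);x=c[:,:2]/np.maximum(rr,1e-9)*np.arctan2(rr,c[:,2:])
    else: x=c[:,:2]/c[:,2:]
    return x*[K[0,0],K[1,1]]+[K[0,2],K[1,2]]
def tri(a,b):
    # a,b = (o,v): midpoint and gap of two rays
    A=np.c_[a[1][0],-b[1][0]];t=np.linalg.lstsq(A,b[0]-a[0],rcond=None)[0]
    p=a[0]+t[0]*a[1][0];q=b[0]+t[1]*b[1][0];return (p+q)/2,np.linalg.norm(p-q)
def cloud(d,fish=False):
    h,w=d['depth'].shape;u,v=np.meshgrid(np.arange(w),np.arange(h));o,r=rays(d,np.c_[u.ravel(),v.ravel()],fish)
    c=r@d['world_from_camera'][:3,2]
    return (o+r*(d['depth'].ravel()/c)[:,None]).reshape(h,w,3)
def rect(P):
    (c,s,a)=cv2.minAreaRect((np.asarray(P)[:,:2]*1000).astype(np.float32))
    if s[0]<s[1]: a+=90;s=s[::-1]
    return np.array(c)/1000,np.array(s),np.deg2rad((a+90)%180-90)
def down(yaw):
    # tool down, closing line (tool y) at world heading yaw+90deg; tool x along yaw
    return (R.from_euler('z',yaw)*R.from_euler('x',np.pi)).as_rotvec()
E
python3 - <<'E'
from h import *
for n in("top","side"):
    d=dict(np.load('/tmp/%s0.npz'%n));C=cloud(d);I=d['img'].astype(int);hsv=cv2.cvtColor(d['img'],cv2.COLOR_RGB2HSV)
    print(n)
    def comp(m,zl,zh,box,lab):
        k=m&(C[...,2]>zl)&(C[...,2]<zh)&(C[...,0]>box[0])&(C[...,0]<box[1])&(C[...,1]>box[2])&(C[...,1]<box[3])
        nn,l,st,_=cv2.connectedComponentsWithStats(k.astype(np.uint8));i=1+st[1:,4].argmax();P=C[l==i]
        c,s,a=rect(P);print(lab,st[i,4],c.round(4),s.round(0),a.round(3),'z med',np.median(P[:,2]).round(4))
    g=hsv[...,1]<60
    comp(g,.01,.034,(.3,.6,-.4,-.15),'guard')
    comp(g,.034,.06,(.3,.6,-.4,-.15),'ridge')
    comp(g,.062,.085,(.35,.6,-.15,.12),'deck')
    comp(hsv[...,1]>60,.012,.03,(.3,.6,.1,.4),'caddy')
    comp(g,.012,.034,(.3,.6,.1,.4),'guard2')
    comp(g,.11,.35,(.45,.8,-.15,.12),'lid')
E
```

```text
top
guard 1327 [ 0.4749 -0.2421] [139.  68.] -0.412 z med 0.024
ridge 152 [ 0.4759 -0.2429] [59. 16.] -0.415 z med 0.0413
deck 1786 [ 0.5404 -0.0321] [150. 100.] 0.298 z med 0.0718
caddy 450 [0.4888 0.2883] [167. 162.] -1.495 z med 0.0201
guard2 1274 [0.4917 0.2484] [135.  67.] 0.075 z med 0.0271
lid 1678 [0.666  0.0069] [95. 81.] -1.291 z med 0.209
side
guard 3187 [ 0.4763 -0.2432] [138.  70.] -0.407 z med 0.0247
ridge 388 [ 0.4767 -0.2441] [60. 18.] -0.39 z med 0.0419
deck 2595 [ 0.5404 -0.0311] [151. 107.] 0.298 z med 0.0724
caddy 780 [0.4877 0.2882] [176. 164.] -1.491 z med 0.0192
guard2 997 [0.4912 0.2475] [136.  72.] 0.078 z med 0.0277
lid 3657 [0.6659 0.0057] [99. 81.] -1.269 z med 0.2085
```

```bash
python3 - <<'E'
from h import *
from station import ctrl,optics
def look(n,p,yaw):
    ctrl.move_ptp(p,down(yaw));ctrl.sleep(.2);d=optics.snapshot('wrist');np.savez(f'/tmp/w{n}.npz',**d)
    s=ctrl.sense();print(n,s['time_s'],s['qpos'].round(2),s['position'].round(4));return d
for y in (-.41,-.41+np.pi): print(ctrl.inverse_kinematics([.475,-.242,.05],down(y)))
ctrl.move_ptp([.475,-.242,.25],down(-.41))
a=look('g',[.475,-.242,.25],-.41)
b=look('d1',[.53,-.035,.28],.298)
b2=look('d2',[.46,-.055,.28],.298)
c=look('b1',[.485,.329,.22],.077)
c2=look('b2',[.485,.27,.22],.077)
print(b['world_from_camera'].round(3),b['intrinsics'],(b['depth']>0).mean())
m=np.vstack([np.hstack([a['img'],b['img']]),np.hstack([b2['img'],c['img']])])
cv2.imwrite('pics/w.png',cv2.resize(m,(800,600))[:,:,::-1])
E
```

```text
[ 0.31679597  0.48169015  0.04673951  2.03222786 -0.03682739  0.62844565
 -1.59277683]
[ 0.75224665  0.53091122 -0.50097592  2.00217254  0.38642342  0.7013346
  1.17050562]
g 2.1333 [ 0.35  0.22  0.    1.86 -0.    1.06 -1.63] [ 0.4749 -0.2421  0.25  ]
d1 3.2583 [ 0.14  0.2  -0.22  1.82  0.05  1.13 -1.37] [ 0.5298 -0.0367  0.2797]
d2 3.9 [ 0.19  0.08 -0.22  1.95  0.02  1.11 -1.31] [ 0.4608 -0.0546  0.28  ]
b1 5.6 [-0.3   0.38 -0.51  1.75  0.21  1.07 -2.38] [0.4855 0.3281 0.2202]
b2 6.2 [-0.21  0.33 -0.51  1.82  0.18  1.04 -2.28] [0.4847 0.2712 0.2201]
[[ 0.29  -0.919 -0.268  0.603]
 [-0.957 -0.278 -0.082 -0.015]
 [ 0.001  0.28  -0.96   0.441]
 [ 0.     0.     0.     1.   ]] [[371.64829954   0.         319.01709827]
 [  0.         371.64829954 239.61192468]
 [  0.           0.           1.        ]] 0.995146484375
```

View pics/w.png

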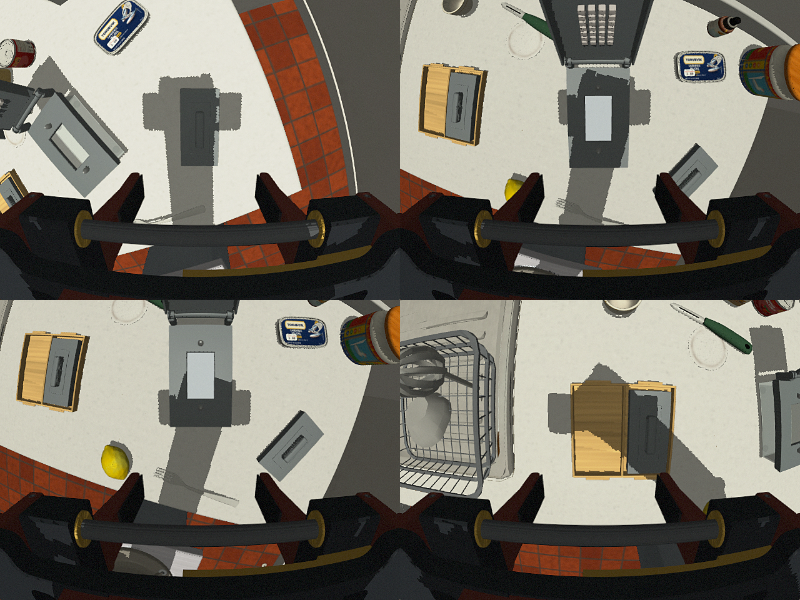

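The wrist views (half-size tiles) show the guard at (198,127), the deck with its window at (597,118) and (200,375), the rear pin at (200,343), and the empty berth at (597,428). Shadows spoil the colour masks, so I'll use the depth together with rays.

```bash
python3 - <<'E'
from h import *
def comp(C,zl,zh,box,lab,k=True,allc=False):
    k=k&(C[...,2]>zl)&(C[...,2]<zh)&(C[...,0]>box[0])&(C[...,0]<box[1])&(C[...,1]>box[2])&(C[...,1]<box[3])
    nn,l,st,_=cv2.connectedComponentsWithStats(k.astype(np.uint8))
    if nn<2: return print(lab,'none')
    for i in ([j for j in range(1,nn) if st[j,4]>5] if allc else [1+st[1:,4].argmax()]):
        P=C[l==i];c,s,a=rect(P);print(lab,st[i,4],'c',c.round(4),'s',s.round(0),a.round(3),'z',np.percentile(P[:,2],[2,50,98]).round(4))
for n in 'g','d1','d2','b1','b2':
    d=dict(np.load(f'/tmp/w{n}.npz'));C=cloud(d,True);hsv=cv2.cvtColor(d['img'],cv2.COLOR_RGB2HSV);print(n)
    if n in('g','d1','d2'):
        comp(C,.018,.030,(.3,.6,-.4,-.15),'guard');comp(C,.036,.06,(.3,.6,-.4,-.15),'ridge')
        comp(C,.064,.078,(.35,.62,-.15,.12),'deck');comp(C,.0775,.095,(.4,.64,-.15,.12),'pins',allc=True)
        k=(C[...,2]<.066)&(C[...,2]>-.02);k[300:]=False
        # window: hole in deck mask
        m=(C[...,2]>.064)&(C[...,2]<.095)&(C[...,0]>.4)&(C[...,0]<.65)&(abs(C[...,1]+.03)<.12)
        cs,h=cv2.findContours(m.astype(np.uint8),cv2.RETR_CCOMP,cv2.CHAIN_APPROX_NONE)
        for c,hh in zip(cs,h[0]):
            if hh[3]>=0 and len(c)>60: print(' window',*[x.round(4) for x in rect(plane(d,c[:,0],.072,True))])
    if n in('b1','b2','d1','d2'):
        comp(C,.013,.0235,(.3,.65,.12,.42),'caddyrim',hsv[...,1]>55);comp(C,.0,.008,(.3,.65,.30,.42),'floor',hsv[...,1]>80)
        comp(C,.0235,.031,(.3,.65,.12,.32),'guard2')
E
```

```text
g
guard 6816 c [ 0.4758 -0.2427] s [136.  67.] -0.418 z [0.0219 0.0237 0.0257]
ridge 839 c [ 0.4765 -0.2429] s [59. 15.] -0.407 z [0.0373 0.0411 0.0428]
deck 8907 c [ 0.5498 -0.0286] s [170. 103.] 0.307 z [0.0659 0.0712 0.0729]
pins 30 c [ 0.6392 -0.0455] s [7. 1.] -1.407 z [0.0787 0.0852 0.0941]
pins 116 c [0.6193 0.0333] s [14.  7.] -0.171 z [0.0784 0.086  0.0945]
pins 58 c [ 0.5962 -0.0167] s [8. 7.] -0.249 z [0.0782 0.0823 0.0875]
pins 60 c [ 0.4996 -0.046 ] s [9. 6.] 0.072 z [0.0783 0.0829 0.0877]
 window [ 0.5479 -0.0326] [75.0762 42.125 ] 0.3093
d1
guard 2538 c [ 0.496  -0.2512] s [94. 68.] -0.407 z [0.0202 0.0238 0.0264]
ridge 439 c [ 0.48   -0.2439] s [52. 16.] -0.429 z [0.0371 0.0411 0.0431]
deck 11725 c [ 0.5498 -0.0288] s [170. 101.] 0.297 z [0.0697 0.0715 0.073 ]
pins 26 c [0.6162 0.034 ] s [9. 3.] -0.56 z [0.0787 0.0875 0.0944]
pins 13 c [ 0.639  -0.0447] s [7. 1.] 1.553 z [0.0799 0.0867 0.0921]
pins 70 c [ 0.5967 -0.0143] s [9. 8.] -1.282 z [0.08   0.0835 0.088 ]
pins 67 c [ 0.4995 -0.0441] s [8. 8.] 0.29 z [0.0792 0.0837 0.0882]
 window [ 0.5488 -0.0293] [74.5186 44.2
[... 784 characters left out ...]
4.5   ] 0.2996
caddyrim 2370 c [0.4885 0.29  ] s [171. 165.] -1.499 z [0.0134 0.0193 0.0216]
floor 3630 c [0.485  0.3383] s [150.  69.] 0.065 z [0.0006 0.0024 0.0067]
guard2 3750 c [0.4914 0.2486] s [137.  69.] 0.078 z [0.0245 0.0265 0.0287]
b1
caddyrim 4017 c [0.4885 0.2899] s [168. 165.] -1.495 z [0.014  0.0198 0.0217]
floor 9331 c [0.4848 0.3331] s [149.  75.] 0.063 z [0.0009 0.0025 0.0043]
guard2 7373 c [0.4917 0.2489] s [136.  67.] 0.072 z [0.025  0.0267 0.0286]
b2
caddyrim 4123 c [0.4887 0.2898] s [168. 165.] -1.499 z [0.0138 0.0199 0.0217]
floor 9241 c [0.4851 0.3335] s [149.  75.] 0.06 z [0.0008 0.0025 0.0046]
guard2 7852 c [0.4914 0.2482] s [136.  65.] 0.073 z [0.025  0.0267 0.0287]
```

Everything agrees across the views:
- **Pins:** 101.4 mm apart, tops at 0.088, so the seat is at (0.548, -0.029) with yaw 0.299.
- **Guard:** at (0.476, -0.243), yaw -0.413, ridge top 0.041.
- **Berth:** at (0.4856, 0.3305), yaw 0.073, with the neighbouring guard's top at 0.027. I'll grip the ridge a little high so the opening fingers clear it.

```bash
python3 - <<'E'
from h import *
from station import ctrl,optics
def st(l):
    s=ctrl.sense();print(l,round(s['time_s'],2),s['position'].round(4),'F',s['force'].round(1),'w',round(s['gripper_width']*88,1),round(s['finger_force'],1))
y=-.413;g=[.4763,-.2427]
ctrl.move_ptp([*g,.13],down(y))
ctrl.move_linear([*g,.029],speed=.12);st('at')
ctrl.grab();st('grab')
ctrl.move_linear([*g,.06],speed=.06);st('up')
ctrl.move_linear([*g,.20],speed=.2)
ctrl.sleep(.2);st('lift')
d=optics.snapshot('side');cv2.imwrite('pics/s1.png',d['img'][:,:,::-1]);np.savez('/tmp/s1.npz',**d)
d=optics.snapshot('wrist');cv2.imwrite('pics/w1.png',d['img'][:,:,::-1]);np.savez('/tmp/w1.npz',**d)
E
python3 -c "
import cv2,numpy as np
a=cv2.imread('pics/s1.png');b=cv2.imread('pics/w1.png');cv2.imwrite('pics/m1.png',cv2.resize(np.hstack([a,b]),(800,300)))"
```

```text
at 9.07 [ 0.4769 -0.2428  0.0296] F [ 0.5  0.2 -0.1] w 88.1 0.0
grab 10.2 [ 0.4763 -0.2427  0.029 ] F [ 0.2 -0.1  0.6] w 13.9 30.0
up 10.87 [ 0.4762 -0.2427  0.0601] F [-0.6 -0.4 -1.3] w 13.5 30.0
lift 11.92 [ 0.4756 -0.2423  0.1986] F [-0.  -0.4  0.5] w 13.7 30.0
```

View pics/m1.png

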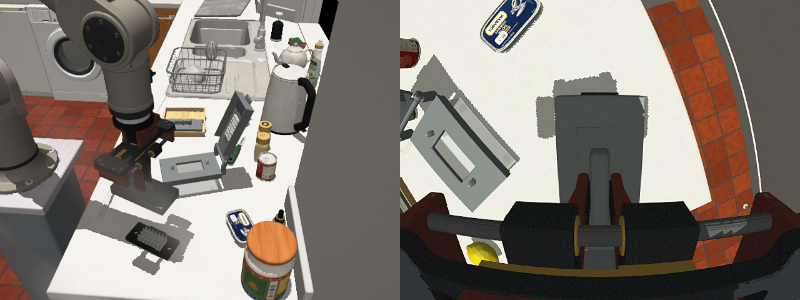

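The guard is held level below the fingers (side tile (150,190)) and the bare insert stayed on the worktop at (152,240). Now I'll stow the guard.

```bash
python3 - <<'E'
from h import *
from station import ctrl,optics
def st(l):
    s=ctrl.sense();print(l,round(s['time_s'],2),s['position'].round(4),'F',s['force'].round(1),'w',round(s['gripper_width']*88,1),round(s['finger_force'],1))
b=[.4855,.3305];y=.073
ctrl.move_linear([.45,0,.2],frame=down(-.2),speed=.3)
ctrl.move_linear([*b,.15],frame=down(y),speed=.3)
ctrl.move_linear([*b,.06],speed=.15);st('above')
ctrl.move_linear([*b,.036],speed=.05);st('in')
ctrl.move_linear([*b,.0305],speed=.03);ctrl.sleep(.2);st('down')
ctrl.ungrasp();st('open')
ctrl.move_linear([*b,.2],speed=.2)
ctrl.move_ptp([.485,.25,.22],down(y));ctrl.sleep(.2)
d=optics.snapshot('wrist');C=cloud(d,True)
k=(C[...,2]>.0185)&(C[...,2]<.031)&(C[...,1]>.289)&(C[...,1]<.38)&(C[...,0]>.38)&(C[...,0]<.6)&(cv2.cvtColor(d['img'],cv2.COLOR_RGB2HSV)[...,1]<50)
n,l,s,_=cv2.connectedComponentsWithStats(k.astype(np.uint8));P=C[l==1+s[1:,4].argmax()];print(rect(P),np.percentile(P[:,2],[2,50,98]))
ctrl.move_ptp([.476,-.243,.22],down(-.413));ctrl.sleep(.2);st('ins')
d2=optics.snapshot('wrist');np.savez('/tmp/wi1.npz',**d2)
ctrl.move_linear([.436,-.225,.22]);ctrl.sleep(.2)
d3=optics.snapshot('wrist');np.savez('/tmp/wi2.npz',**d3);st('end')
for n in('top','side'): np.savez(f'/tmp/{n}2.npz',**optics.snapshot(n))
cv2.imwrite('pics/m2.png',cv2.resize(np.hstack([d['img'],d2['img']]),(800,300))[:,:,::-1])
E
python3 - <<'E'
from h import *
for n in 'top2','wi1','wi2','side2':
    d=dict(np.load(f'/tmp/{n}.npz'));f=n[0]=='w';C=cloud(d,f)
    B=(C[...,0]>.38)&(C[...,0]<.58)&(abs(C[...,1]+.24)<.1)
    for a,b in((.0065,.04),(.017,.03)):
        k=B&(C[...,2]>a)&(C[...,2]<b);nn,l,s,_=cv2.connectedComponentsWithStats(k.astype(np.uint8))
        P=C[l==1+s[1:,4].argmax()] if a<.01 else C[k]
        print(n,a,*[x.round(4) for x in rect(P)],np.percentile(P[:,2],[2,50,98]).round(4),len(P))
    v=cv2.cvtColor(d['img'],cv2.COLOR_RGB2HSV)[...,2];k=B&(v<60);P=C[k&(C[...,2]>.005)];print('dark',*[x.round(4) for x in rect(P)])
E
```

```text
above 15.0 [0.486  0.3307 0.0608] F [-0.9  0.4 -0.5] w 13.7 30.0
in 15.63 [0.4854 0.3306 0.0358] F [-0.2  0.4 -0.5] w 13.5 30.0
down 16.17 [0.4855 0.3305 0.0306] F [-0.9  0.5 -1.4] w 14.2 30.0
open 17.38 [0.4855 0.3305 0.0305] F [ 0.5 -0.2 -0.3] w 88.0 0.0
(array([0.48532138, 0.33032126]), array([135.99665833,  66.86455536]), np.float64(0.0709304660256023)) [0.02276144 0.02463215 0.02666654]
ins 21.04 [ 0.4765 -0.2421  0.22  ] F [ 0.2 -0.2  0.4] w 87.9 0.0
end 21.78 [ 0.4367 -0.2252  0.22  ] F [-0.9  0.1 -0.5] w 88.0 0.0
top2 0.0065 [ 0.5056 -0.2554] [62.1577 56.8828] -0.4271 [0.0068 0.0133 0.0244] 376
top2 0.017 [ 0.4934 -0.2497] [78.2107 55.3803] -0.3892 [0.0171 0.0194 0.0266] 85
dark [ 0.4658 -0.22  ] [169.5001 112.8199] -1.1313
wi1 0.0065 [ 0.4759 -0.2427] [126.0127  57.5195] -0.4192 [0.0072 0.0118 0.0211] 4908
wi1 0.017 [ 0.4758 -0.2424] [72.4538 57.0097] -0.4113 [0.0172 0.0192 0.0216] 1187
dark [ 0.4864 -0.2467] [149.7247 141.9592] 0.4163
wi2 0.0065 [ 0.4761 -0.2428] [126.1083  57.0187] -0.4194 [0.009  0.0118 0.0211] 4676
wi2 0.017 [ 0.4756 -0.2427] [73.3275 55.5945] -0.3814 [0.0172 0.0193 0.0218] 1106
dark [ 0.4758 -0.2424] [176.2691 125.2576] 1.1575
side2 0.0065 [ 0.4758 -0.2434] [128.4432  58.3716] -0.4184 [0.0074 0.0136 0.0226] 2528
side2 0.017 [ 0.476  -0.2435] [73.6736 57.6988] -0.3977 [0.0171 0.0201 0.0232] 724
dark [ 0.4427 -0.2311] [161.9181 153.5282] -1.326
```

View pics/m2.png

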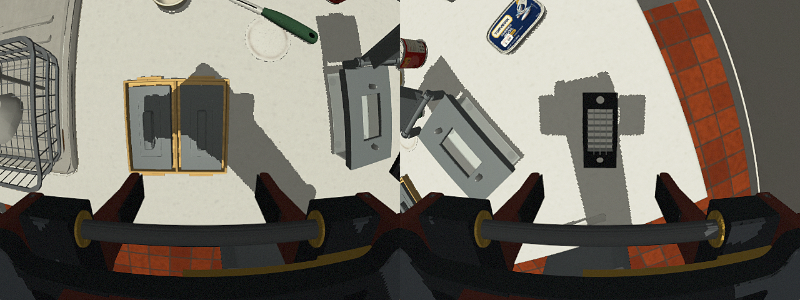

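The guard is stowed flat in the berth (tile (150,125); measured centre (0.4853, 0.3303), top 0.0246). The bare insert lies at tile (600,130), measured at (0.4760, -0.2428) with yaw -0.418. Next I'll grip it by the lugs and check how it hangs above the seat.

```bash
python3 - <<'E'
from h import *
from station import ctrl,optics
def st(l):
    s=ctrl.sense();print(l,round(s['time_s'],2),s['position'].round(4),'F',s['force'].round(1),'w',round(s['gripper_width']*88,1),round(s['finger_force'],1))
p=[.4760,-.2428];y=-.418
ctrl.move_linear([*p,.10],frame=down(y),speed=.2)
ctrl.move_linear([*p,.004],speed=.1);st('at')
ctrl.grab();st('grab')
ctrl.move_linear([*p,.18],speed=.15);st('lift')
q=[.5482,-.0292];y=.298
ctrl.move_linear([.47,-.12,.18],frame=down(0),speed=.25)
ctrl.move_linear([*q,.15],frame=down(y),speed=.2);ctrl.sleep(.3);st('above')
d=optics.snapshot('wrist');np.savez('/tmp/wh.npz',**d)
cv2.imwrite('pics/wh.png',d['img'][:,:,::-1])
s=ctrl.sense();T=R.from_rotvec(s['ee_rot']);C=cloud(d,True);L=(C-s['position'])@T.as_matrix()
k=(abs(L[...,2])<.02)&(abs(L[...,1])<.045)&(L[...,0]>.028)&(L[...,0]<.09)
P=L[k];print(len(P),'x max',np.percentile(P[:,0],[98,99.5]),'y',np.percentile(P[:,1],[.5,99.5]))
F=P[(P[:,0]>.05)];
top=P[(P[:,0]>.04)&(P[:,0]<.06)];print('frame z',np.percentile(top[:,2],[10,50,90]))
print(rect(P))
E
```

```text
at 23.78 [ 0.4765 -0.243   0.0046] F [-0.3 -0.6 -0.2] w 88.1 0.0
grab 24.38 [ 0.4761 -0.2428  0.0041] F [-0.5 -0.1  2.5] w 55.8 30.0
lift 25.71 [ 0.4754 -0.2425  0.1791] F [ 0.2  0.3 -1.7] w 56.0 30.0
above 27.42 [ 0.5479 -0.0301  0.1503] F [ 0.7  0.1 -0.6] w 56.0 30.0
10256 x max [0.08544888 0.08908633] y [-0.04474118  0.04394658]
frame z [-0.00807436 -0.00725041 -0.00635092]
(array([ 5.89703789e-02, -9.20486450e-06]), array([89.97867584, 61.93851852]), np.float64(-1.5707456813593426))
```

View pics/wh.png

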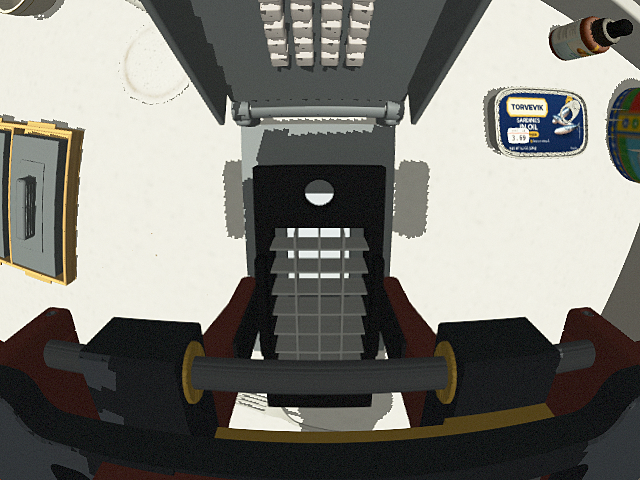

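The insert hangs centred between the fingers: front hole at (319,192), front edge at row 165 from columns 253 to 386. I'll measure that hole by ray on the frame top.

```bash
python3 - <<'E'
from h import *
d=dict(np.load('/tmp/wh.npz'));g=cv2.cvtColor(d['img'],cv2.COLOR_RGB2GRAY)
m=np.zeros_like(g);m[175:212,298:342]=(g[175:212,298:342]>45)
m=cv2.morphologyEx(m,cv2.MORPH_OPEN,np.ones((3,3)))
cs,_=cv2.findContours(m,cv2.RETR_EXTERNAL,cv2.CHAIN_APPROX_NONE);c=max(cs,key=cv2.contourArea)
P=plane(d,c[:,0],.1503+.008,True);(x,y),r=cv2.minEnclosingCircle((P[:,:2]*1e3).astype(np.float32));print('hole',x,y,'dia',2*r,cv2.boundingRect(c))
seat=np.array([.5482,-.0292]);u=np.array([np.cos(.299),np.sin(.299)]);t=np.array([.5479,-.0301])
h=np.array([x,y])/1e3
print('hole rel TCP along/across',(h-t)@u,(h-t)@[-u[1],u[0]])
# front edge: dark frame rows along mid columns
for col in (275,290,350,365):
    r=[i for i in range(145,190) if g[i,col]<45]; e=plane(d,[[col,r[0]]],.1583,True)[0,:2]; print(col,r[0],(e-t)@u,(e-t)@[-u[1],u[0]])
E
```

```text
hole 598.049072265625 -14.645439147949219 dia 12.15933609008789 (305, 180, 29, 26)
hole rel TCP along/across 0.05247640316810722 -3.2819016546153044e-06
275 165 0.06397884758286894 0.018145863119531733
290 165 0.06387991924162842 0.011914298016835743
350 165 0.06382147531077978 -0.012835938918051758
365 165 0.06389102249784652 -0.019077074204762658
```

The insert sits about 1 mm forward of the TCP, so I'll correct for that and lower it with force checks.

```bash
python3 - <<'E'
from h import *
from station import ctrl,optics
def st(l):
    s=ctrl.sense();print(l,round(s['time_s'],2),s['position'].round(4),'F',s['force'].round(1),'w',round(s['gripper_width']*88,1));return s
u=np.array([np.cos(.299),np.sin(.299)]);q=np.array([.5482,-.0292])-.001*u
ctrl.move_linear([*q,.10],frame=down(.299),speed=.12);ctrl.sleep(.2);st('pre')
ok=True
for z in(.092,.087,.082,.0785,.0765):
    ctrl.move_linear([*q,z],speed=.04);ctrl.sleep(.1);s=st('z')
    if s['force'][2]>8: ok=False;print('stop');break
if ok:
    ctrl.ungrasp();st('open');ctrl.move_linear([*q,.2],speed=.2)
    ctrl.move_linear([.46,-.055,.26],speed=.25);ctrl.sleep(.2);st('back')
    d=optics.snapshot('wrist');C=cloud(d,True);np.savez('/tmp/wf.npz',**d);cv2.imwrite('pics/wf.png',d['img'][:,:,::-1])
    k=(C[...,2]>.0785)&(C[...,2]<.1)&(abs(C[...,0]-.545)<.08)&(abs(C[...,1]+.03)<.08)
    n,l,s,_=cv2.connectedComponentsWithStats(k.astype(np.uint8));P=C[l==1+s[1:,4].argmax()];print(rect(P),np.percentile(P[:,2],[5,50,95]))
    for a in(-1,1):
        e=P[((P[:,:2]-q)@u*a>.035)];print(np.median(e[:,2]))
    # lid: points along
    k=(C[...,2]>.11)&(C[...,2]<.4)&(C[...,0]>.6)&(C[...,0]<.85)&(abs(C[...,1])<.15);P=C[k];f=(P[:,:2]-[.5482,-.0292])@u;w=(P[:,:2]-[.5482,-.0292])@[-u[1],u[0]]
    print('lid along',np.percentile(f,[1,50,99]),'across',np.percentile(w,[1,99]),'z',np.percentile(P[:,2],[1,99]))
E
```

```text
pre 28.23 [ 0.5479 -0.0295  0.1008] F [ 0.5  0.1 -0.7] w 55.8
z 28.68 [ 0.5472 -0.0294  0.092 ] F [-0.5 -0.2 -1.1] w 55.8
z 29.06 [ 0.5472 -0.0295  0.0869] F [ 0.9  0.1 -0.8] w 56.2
z 29.43 [ 0.5472 -0.0295  0.0819] F [ 0.  -1.2 -1.4] w 55.8
z 29.78 [ 0.5472 -0.0295  0.0784] F [ 0.9  0.2 -0.6] w 55.9
z 30.13 [ 0.5472 -0.0295  0.0765] F [ 0.8  0.3 -1.2] w 56.6
open 30.82 [ 0.5472 -0.0295  0.0765] F [-0.2 -0.1 -0.8] w 88.1
back 32.37 [ 0.4604 -0.0544  0.2589] F [-0.5  0.6  0.3] w 87.9
(array([ 0.54729846, -0.02922508]), array([126.46401978,  57.35700989]), np.float64(0.29605266613412595)) [0.08173837 0.08367182 0.09257068]
0.08340004167948062
0.08329984860973177
lid along [0.08238669 0.09551927 0.09862238] across [-0.04615076  0.0460149 ] z [0.11025111 0.15054539]
```

```bash
python3 - <<'E'
from h import *
u=np.array([np.cos(.299),np.sin(.299)]);v=np.array([-u[1],u[0]])
for n in('side2','top2'):
    d=dict(np.load(f'/tmp/{n}.npz'));C=cloud(d)
    k=(C[...,2]>.11)&(C[...,2]<.4)&(C[...,0]>.58)&(C[...,0]<.85)&(abs(C[...,1])<.15)
    P=C[k];f=(P[:,:2]-[.5482,-.0292])@u;w=(P[:,:2]-[.5482,-.0292])@v
    print(n,'along',np.percentile(f,[1,50,99]).round(3),'across',np.percentile(w,[1,99]).round(3))
    for z in np.arange(.11,.30,.02):
        m=abs(P[:,2]-z)<.004
        if m.sum()>3: print(z.round(2),f[m].min().round(3),np.median(f[m]).round(3),f[m].max().round(3),w[m].min().round(3),w[m].max().round(3))
d=dict(np.load('/tmp/top2.npz'));C=cloud(d)
for nm,b in dict(tin=(.62,.80,-.05,.1),).items():
    pass
k=(C[...,2]>.04)&(C[...,0]>.6)&(C[...,0]<.95)&(abs(C[...,1])<.3)
n,l,s,c=cv2.connectedComponentsWithStats(k.astype(np.uint8))
for i in range(1,n):
    if s[i,4]>30: P=C[l==i];print(P.min(0).round(3),P.max(0).round(3))
E
```

```text
side2 along [0.09  0.143 0.262] across [-0.2    0.046]
0.11 0.09 0.094 0.262 -0.201 0.039
0.13 0.089 0.101 0.263 -0.2 0.048
0.15 0.084 0.107 0.264 -0.201 0.046
0.17 0.093 0.111 0.262 -0.2 0.047
0.19 0.101 0.12 0.263 -0.201 0.048
0.21 0.109 0.127 0.263 -0.2 0.048
0.23 0.117 0.14 0.263 -0.201 0.048
0.25 0.124 0.147 0.264 -0.201 0.047
0.27 0.132 0.153 0.263 -0.201 0.047
0.29 0.243 0.253 0.263 -0.201 -0.138
top2 along [0.092 0.153 0.274] across [-0.2    0.046]
0.11 0.086 0.094 0.27 -0.194 0.039
0.13 0.097 0.102 0.273 -0.201 0.041
0.15 0.085 0.11 0.275 -0.201 0.047
0.17 0.093 0.117 0.274 -0.2 0.047
0.19 0.1 0.124 0.271 -0.201 0.047
0.21 0.108 0.133 0.275 -0.2 0.046
0.23 0.117 0.141 0.275 -0.2 0.046
0.25 0.125 0.253 0.273 -0.197 0.046
0.27 0.132 0.151 0.271 -0.201 0.046
0.29 0.243 0.256 0.275 -0.201 -0.13
[ 0.819 -0.3    0.04 ] [0.95  0.006 0.848]
[0.783 0.202 0.04 ] [0.926 0.3   0.226]
[0.752 0.148 0.04 ] [0.795 0.19  0.106]
[0.746 0.001 0.041] [0.802 0.055 0.079]
[ 0.772 -0.215  0.041] [ 0.805 -0.183  0.105]
[ 0.706 -0.3    0.041] [ 0.789 -0.277  0.166]
[0.74  0.082 0.041] [0.785 0.126 0.105]
[ 0.6   -0.065  0.052] [0.713 0.06  0.284]
[0.675 0.282 0.041] [0.726 0.3   0.061]
```

The insert is flush: centre (0.5473, -0.0292), yaw 0.296, both ends at 0.0834. The lid's edge is at about 0.159 m behind the seat, top at 0.284. Before going behind it, I'll check the clearance to the dark cabinet and the reach.

```bash
python3 - <<'E'
from h import *
from station import ctrl
u=np.array([np.cos(.299),np.sin(.299)]);v=np.array([-u[1],u[0]]);q=np.array([.5482,-.0292])
for n in('side2','top2'):
    C=cloud(dict(np.load(f'/tmp/{n}.npz'))).reshape(-1,3);f=(C[:,:2]-q)@u;w=(C[:,:2]-q)@v
    for z in(.15,.25,.35,.45,.6,.8):
        m=(abs(C[:,2]-z)<.05)&(f>.17)&(f<.6)
        print(n,z,[(round(a,2),f[m&(abs(w-a)<.03)].min().round(3)) for a in np.arange(-.2,.21,.05) if (m&(abs(w-a)<.03)).sum()>2])
for a,z in((.195,.37),(.195,.25),(.05,.25),(-.05,.25)): 
    j=ctrl.inverse_kinematics([*(q+a*u),z],down(.299));print(a,z,None if j is None else j.round(2))
E
```

```text
side2 0.15 [(np.float64(-0.2), np.float64(0.234)), (np.float64(-0.15), np.float64(0.249)), (np.float64(0.1), np.float64(0.272)), (np.float64(0.15), np.float64(0.272)), (np.float64(0.2), np.float64(0.327))]
side2 0.25 [(np.float64(-0.2), np.float64(0.233)), (np.float64(-0.15), np.float64(0.249)), (np.float64(0.1), np.float64(0.411)), (np.float64(0.15), np.float64(0.4)), (np.float64(0.2), np.float64(0.338))]
side2 0.35 [(np.float64(-0.2), np.float64(0.234)), (np.float64(-0.15), np.float64(0.249))]
side2 0.45 [(np.float64(-0.2), np.float64(0.234)), (np.float64(-0.15), np.float64(0.249))]
side2 0.6 [(np.float64(-0.2), np.float64(0.234)), (np.float64(-0.15), np.float64(0.25))]
side2 0.8 []
top2 0.15 [(np.float64(-0.2), np.float64(0.234)), (np.float64(-0.15), np.float64(0.248)), (np.float64(-0.1), np.float64(0.274)), (np.float64(-0.05), np.float64(0.411)), (np.float64(-0.0), np.float64(0.545)), (np.float64(0.05), np.float64(0.224)), (np.float64(0.1), np.float64(0.244)), (np.float64(0.15), np.float64(0.254)), (np.float64(0.2), np.float64(0.328))]
top2 0.25 [(np.float64(-0.2), np.float64(0.2
[... 469 characters left out ...]
.float64(0.545))]
top2 0.45 [(np.float64(-0.2), np.float64(0.233)), (np.float64(-0.15), np.float64(0.248)), (np.float64(-0.1), np.float64(0.275)), (np.float64(-0.05), np.float64(0.41))]
top2 0.6 [(np.float64(-0.2), np.float64(0.233)), (np.float64(-0.15), np.float64(0.248)), (np.float64(-0.1), np.float64(0.274)), (np.float64(-0.05), np.float64(0.409))]
top2 0.8 [(np.float64(-0.2), np.float64(0.233)), (np.float64(-0.15), np.float64(0.248)), (np.float64(-0.1), np.float64(0.275))]
0.195 0.37 [ 0.3   0.61 -0.77  1.14  0.41  1.54 -1.66]
0.195 0.25 [ 0.34  0.68 -0.79  1.32  0.48  1.34 -1.72]
0.05 0.25 [ 0.48  0.42 -0.73  1.68  0.3   1.16 -1.61]
-0.05 0.25 [ 0.58  0.24 -0.71  1.89  0.17  1.08 -1.47]
```

View pics/wf.png

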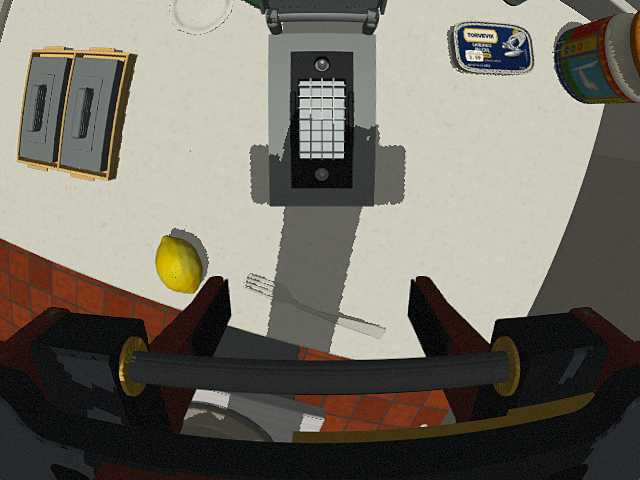

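The wrist view shows the insert flush with both pins through its holes at (321,63) and (321,174), and the guard in the caddy at (47,107). There is room behind the lid, so I'll close the fingers, go over it and push it from behind.

```bash
python3 - <<'E'
from h import *
from station import ctrl,optics
u=np.array([np.cos(.299),np.sin(.299)]);v=np.array([-u[1],u[0]]);q=np.array([.5482,-.0292])
def P(a,z): return [*(q+a*u+.015*v),z]
def st(l):
    s=ctrl.sense();print(l,round(s['time_s'],2),s['position'].round(4),'F',s['force'].round(1));return s
ctrl.grab()
ctrl.move_linear(P(-.05,.38),speed=.2)
ctrl.move_linear(P(.197,.38),speed=.2);st('over')
ctrl.move_linear(P(.197,.25),speed=.12);st('behind')
for a in(.15,.10,.05,.02,-.005,-.03):
    ctrl.move_linear(P(a,.25),speed=.08);s=st(a)
    if np.linalg.norm(s['force'])>12: print('stop');break
else:
    ctrl.move_linear(P(-.03,.33),speed=.15)
    ctrl.sleep(1.5);st('end')
d=optics.snapshot('side');cv2.imwrite('pics/s3.png',d['img'][:,:,::-1])
C=cloud(d);f=(C[...,:2]-q)@u;w=(C[...,:2]-q)@v
for a in(-.06,-.02,.02,.06):
    m=(abs(f-a)<.01)&(abs(w)<.035)&(C[...,2]>.05)&(C[...,2]<.3);print(a,np.median(C[m][:,2]) if m.any() else None)
E
```

```text
over 35.93 [0.7317 0.0429 0.3801] F [-0.3  0.   0.5]
behind 37.17 [0.7325 0.0434 0.2511] F [-0.2 -0.9  1. ]
0.15 37.9 [0.6874 0.0293 0.2502] F [-0.4  0.3 -0. ]
0.1 38.67 [0.6396 0.0146 0.2501] F [-0.4  0.1 -0.1]
0.05 39.45 [ 5.919e-01 -1.000e-04  2.502e-01] F [ 0.2 -0.4  1.2]
0.02 39.98 [ 0.563  -0.0091  0.2502] F [-0.3 -0.1 -0.1]
-0.005 40.43 [ 0.539  -0.0165  0.2502] F [ 0.5 -1.  -0.7]
-0.03 40.89 [ 0.515  -0.024   0.2502] F [0.3 0.7 0.2]
end 43.08 [ 0.5151 -0.0237  0.33  ] F [-0.4  1.2 -0.2]
-0.06 0.10449579448647361
-0.02 0.104440689423076
0.02 0.1044924668652345
0.06 0.10414716453687123
```

View pics/s3.png

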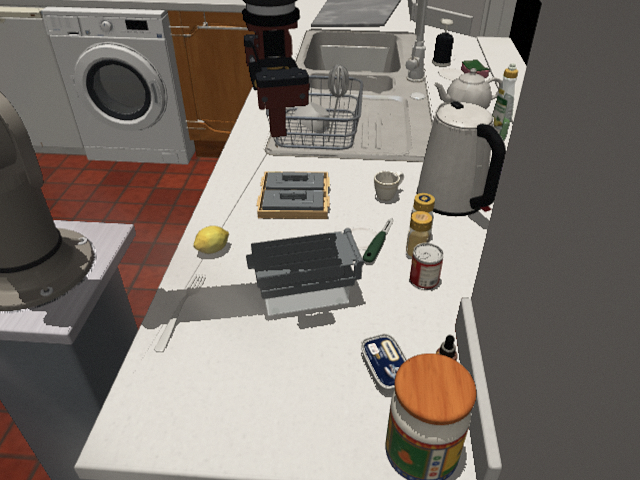

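The picture shows the lid shut and level over the deck at (305,260) (top 0.104 along its whole length), the guard in the caddy at (295,180), the bystanders in place and the gripper clear above. I'm handing in.

```bash
python3 -c "
from station import ctrl
print(ctrl.hand_in())"
```

```text
the job is handed in; nothing more can be done
None
```

The job is handed in, with the guard stowed in the empty berth, the insert flush over both pins, the lid shut, the bystanders untouched and about 43 s used; no verdict came back.

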